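# Find the tube-heating block that was bored right through

## Robot

A 6-joint arm with a two-finger parallel gripper is mounted at the origin on a cart in front of the work surface, level with it; the furniture and walls round the work are solid. World frame = base frame: x ahead of the robot, y to its left, z up, the work surface at z = 0. Lengths are in m, angles in degrees, forces in N, time in s.
With the tool pointing down it reaches from about 0.25 to 0.725 m from the base axis. Payload 9.7 kg.
Tool frame: the origin (TCP) lies at the very end of the fingers, on their centre line; the grasp point (between the pads) lies 19 mm behind it; z points along the fingers, y is the line along which they close (so a half turn about z gives the same grasp; the last joint's range is limited). The gripper opens to 85 mm and grips with 20 to 120 N. Pads are 22 mm wide; open, the fingers measure 114 mm over their backs; the gripper's body (76 mm by 85 mm) begins 54 mm behind the grasp point. The pads swing forward as they close: fully open they stand 13 mm farther back than shut.
Start: joints at [70.932, 4.979, 10.078, 95.1, 0, 90], TCP at [0.18, 0.52, 0.231] pointing down, gripper open.
Joint ranges: [-179.16, 179.16], [-48.56, 103.87], [-65.8, 70.77], [-126.05, 130.52], [-82.76, 87.17], [-180, 180]. Speed limits (degrees/s): [127.2, 127.2, 147.25, 180, 180, 180].

## Interface

Orientations are given as [roll, pitch, yaw] about the fixed x, y, z axes, in that order (R = Rz(yaw) Ry(pitch) Rx(roll)).
In Python, from workcell import bot gives the robot as it stands.
- The arm moves only by the tool arm_command, never from a script. Its argument "series" is a list of rows, each a list of 4 numbers: the shift along the tool's x, y, z in m, then the turn about the tool's z in rad. A call has exactly 5 rows; each row is the pose to reach, as a shift and turn from the pose commanded when the call began, along the tool's axes at that moment; what a row does not reach only later rows make up. A row lasts 1/10 s, in which the tool goes at most 50 mm and 8.59 degrees, less where a joint would pass 70% of its speed; a pose out of reach is approached as far as the arm can. A call with a gripper value outside its range is refused whole. "hand" is the finger opening in m, from 0 to 0.0854, set as the call begins (left out, the last holds). The fingers move at their own pace and stop on an object; "grip_force" is the grip in N (left out, the last holds). Time passes only in rows, so rows that repeat a pose let the fingers close, or fill a call up. It gives the time, the measured TCP pose, the force, the opening and the grip force at its end, in the units of the state.
- bot.get_obs(): the state, without advancing time (a new reading comes with each control period).
- bot.camera(name): name is "scene" or "top" or "wrist"; returns a dict with "color" (384x512x3 uint8, blue, green, red), "camera_matrix" (3x3 intrinsics, pixels), "xyz" and "orientation" of the camera in the world; the wrist camera has in their place "T_tool_cam" (4x4, takes a point from camera to tool coordinates, whose origin is the TCP and whose axes are the flange's). Camera axes: x right, y up, looking along -z (the intrinsics and any distortion apply to the point x, -y, -z); pixel columns grow to the right and rows downward; lengths in m; the calibration is good to about 2 mm. A picture is of the moment at which its call begins: read the wrist's pose just before it. There is no depth.
- bot.job_done(): hands the job in; it is judged then, once.
Trained networks look in the newest picture that a camera, given by its name, has taken for a name from the list of things; names that differ only in an ending like _2 or _b are one class to them, and where a whole thing is asked for, a point or a joint stands for the part that bears it (a point fixed in the world has none). Each returns a list of dicts, best first, with "confidence" (0 to 1); they miss things now and then, are a little off and sometimes report something else, mostly with a low value. They report only what shows in the picture. A call takes as long as a camera call. They do not tell look-alikes from the thing itself.
- bot.find_in(camera, target): "location" ([column, row] in pixels, amid what is visible of it).
- bot.mark_of(camera, target): "location" ([column, row] in pixels: a listed point, or the origin of a listed thing).
The state is a dict: "time": time; "q": joint angles; "qd": joint speeds; "joint_efforts": joint torques, N m; "ee_pos": TCP position; "tcp_rot": TCP orientation; "wrist_force": force on the tool from outside, world axes, zero at the start; "torque": the same for the moment, N m; "opening": finger opening in m; "grasp_force": force on a finger pad.
Only numpy, scipy, OpenCV 4.12 (cv2) and the standard library are available. Lean on these libraries where they do the work, as an engineer would, in place of code of your own. Each camera call takes 0.05 s, during which the arm holds its last target. There are 200 camera calls.

## Task

One of the three aluminium tube-heating blocks has been bored right through by mistake, so a tube would drop onto the hotplate; the other two bores end in a floor. Probe the bores with the pin, with the blocks standing where they are, until you have found the block in which the pin goes right down to the bench. Hang the pin back in its stand, set that block down upright on the floor of the red reject tray, and leave the two good blocks standing in their places and the other things on the bench undisturbed.

Things in the scene. Friction and masses are not known exactly. Their poses are not given: they have to be found in the camera images.
- block_a_mid (a point): Bare aluminium block, an upright cylinder 54 mm across, 60 mm high, 0.34 kg, loose. Point: on its axis, half-way up (30 mm above the bench); z up along the bore. A 12 mm bore opens at the centre of the top, 30 mm above this point. All three blocks look alike: two bores are blind, 38 mm deep (floor 22 mm above the bench), one goes through, 60 mm, down to the bench. Which is which is not told.
- block_b_mid (a point): Second block, same look, sizes and point as block_a_mid; its bore may be blind or through.
- block_c_mid (a point): Third block, same look, sizes and point as block_a_mid; its bore may be blind or through.
- pin_grip (a point): Probe pin, loose, 70 g, hanging upright in its stand. Point: centre of its blue handle, 16 mm in diameter, 60 mm long; z runs from tip to handle. Under the handle a 26 mm steel flange, 4 mm thick, its underside 34 mm below this point; then a 7 mm steel shank 80 mm long with a red band 46 to 50 mm from the tip (in sight over a blind bore, hidden in the through one). The last 5 mm taper to 3 mm.
- pin_tip (a point): Tip of the probe pin, on its axis, 114 mm below pin_grip and 80 mm below the underside of the flange.
- stand_mouth (a point): Centre of the mouth of the pin stand, 88 mm above the bench: a white upright tube, 31 mm outside and 14 mm inside diameter, open down to its black round foot (72 mm in diameter, 7 mm thick), fixed to the bench. The pin hangs in it upright, its flange resting on the rim, its tip 8 mm above the bench.
- tray_floor (a point): Centre of the floor of the red square reject tray, 3 mm above the bench; x and y run along its sides. Inside 136 x 136 mm, over the lip 156 x 156 mm; its walls rise to 16 mm above the bench. Fixed to the bench.
- caliper: Digital caliper lying on the bench, 73 x 235 x 14 mm; origin under its centre. Bystander.
- beaker: Empty glass beaker, 43 mm in diameter, 56 mm high; origin at the centre of its underside. Bystander.
- vial: Small screw-cap glass vial, 28 mm in diameter, 56 mm high, standing; origin at the centre of its underside. Bystander.
- micropipette: White micropipette with blue button lying on the bench, 35 x 236 x 31 mm; origin under its centre. Bystander.
- screwdriver: Screwdriver with a red handle lying on the bench, 24 x 173 x 26 mm; origin under its centre. Bystander.
Things that resemble listed ones, but are neither listed nor needed, are in the scene too. What is shaped like the part that bears block_b_mid but turquoise is not meant.

How it is judged:
By the outcome, as a careful person would: the job done as asked, in the order asked, and still so for the second after the job is handed in, with the robot touching nothing.
It also fails if it takes over 72 s, if anything falls off the work surface, if the arm or the gripper's body presses on something with over 40 N, if the wrist force passes 120 N, or if a joint passes its speed limit or range.

## Working session

There is one attempt and no reset: what is moved stays moved. The work goes in short steps, Python scripts to look and compute and a tool call to move; the robot and the scene stay as the last step left them, time stands still between calls to the robot, and variables do not carry over. Pictures are saved under pics/ and viewed, at most 10 in all, crops included, and the job is handed in when it is done.

Besides the shell and the picture viewer there is one more tool, called after ">>>" as name(argument=value, ...), one argument or row to a line, values as JSON. arm_command: Moves the arm, as the interface text tells. Its arguments: {"type":"object","properties":{"series":{"type":"array"},"hand":{"type":"number"},"grip_force":{"type":"number"}},"required":["series"]}

```bash
mkdir -p pics; cat > h.py <<'E'
import numpy as np, cv2
from scipy.spatial.transform import Rotation as R
from workcell import bot
def shot(n,fn=None):
    o=bot.get_obs(); c=bot.camera(n)
    if fn: cv2.imwrite('pics/'+fn,c['color'])
    K=np.array(c['camera_matrix'])
    if n=='wrist':
        T=np.array(c['T_tool_cam']); Rt=R.from_euler('xyz',o['tcp_rot'],degrees=True).as_matrix()
        return c,K,Rt@T[:3,:3],Rt@T[:3,3]+np.array(o['ee_pos'])
    ori=np.array(c['orientation'])
    Rm=ori if ori.shape==(3,3) else R.from_euler('xyz',ori,degrees=True).as_matrix()
    return c,K,Rm,np.array(c['xyz'])
def unproj(K,Rm,p,uv,z):
    d=np.linalg.inv(K)@[uv[0],uv[1],1]; d=Rm@[d[0],-d[1],-d[2]]
    return p+d*(z-p[2])/d[2]
def proj(K,Rm,p,X):
    v=Rm.T@(np.array(X)-p); v=K@[v[0],-v[1],-v[2]]; return v[:2]/v[2]
E
python3 - <<'E'
from h import *
o=bot.get_obs(); print(o)
H=dict(block_a_mid=.03,pin_grip=.126,pin_tip=.008,stand_mouth=.088,tray_floor=.003,caliper=0,beaker=0,vial=0,micropipette=0,screwdriver=0)
for n in ('top','scene'):
    c,K,Rm,p=shot(n,n+'0.png'); print(n,c['orientation'],p,[k for k in c])
    for t,z in H.items():
        for r in bot.mark_of(n,t): print(t,np.round(r['location']),round(r['confidence'],2),unproj(K,Rm,p,r['location'],z).round(3))
E
```

```text
{'time': 0.0, 'q': array([7.09320364e+01, 5.01010444e+00, 1.00344475e+01, 9.50990685e+01,
       8.20623847e-05, 9.00002341e+01]), 'qd': array([ 0.02470638,  0.07808462,  0.01154537,  0.01850607, -0.02359141,
        0.03550911]), 'joint_efforts': array([-1.75739129e-03, -5.20393181e+01,  4.64802074e+01,  1.63002958e-02,
       -1.93354858e-04,  3.30359718e-06]), 'ee_pos': array([0.17960467, 0.51960803, 0.23059256]), 'tcp_rot': array([-1.79925275e+02, -8.17569697e-05,  1.60931802e+02]), 'wrist_force': array([-0.46178027, -0.11895907,  0.10962371]), 'torque': array([-0.01597594, -0.01009919,  0.06627476]), 'grasp_force': 0.0, 'opening': 0.08537981298028618}
top [  5.58591499  -0.35312351 -90.64152016] [ 0.38447701 -0.12895183  1.5685514 ] ['color', 'camera_matrix', 'xyz', 'orientation']
block_a_mid [251. 213.] 0.66 [ 0.454 -0.112  0.03 ]
pin_grip [294. 209.] 0.42 [ 0.464 -0.28   0.126]
stand_mouth [294. 212.] 0.46 [ 0.455 -0.283  0.088]
stand_mouth [226. 206.] 0.31 [ 0.48  -0.014  0.088]
tray_floor [148. 203.] 0.91 [0.502 0.31  0.003]
caliper [289. 167.] 0.55 [ 0.646 -0.272  0.   ]
ca
[... 257 characters left out ...]
0.43 [ 0.452 -0.605  0.   ]
scene [ 49.22193266   0.6804178  -40.61236382] [-0.12874454 -0.94128166  1.01297882] ['color', 'camera_matrix', 'xyz', 'orientation']
block_a_mid [237. 214.] 0.76 [ 0.479 -0.115  0.03 ]
pin_grip [271. 228.] 0.64 [ 0.455 -0.301  0.126]
stand_mouth [267. 235.] 0.62 [ 0.454 -0.286  0.088]
tray_floor [174. 157.] 0.73 [0.512 0.313 0.003]
caliper [312. 221.] 0.87 [ 0.662 -0.274  0.   ]
beaker [208. 140.] 0.57 [0.68  0.329 0.   ]
vial [226. 156.] 0.56 [0.667 0.189 0.   ]
micropipette [349. 323.] 0.92 [ 0.462 -0.6    0.   ]
micropipette [175. 159.] 0.46 [0.509 0.303 0.   ]
screwdriver [209. 141.] 0.64 [0.68  0.318 0.   ]
screwdriver [367. 284.] 0.53 [ 0.597 -0.552  0.   ]
```

```bash
python3 - <<'E'
import cv2
a=cv2.imread('pics/top0.png');b=cv2.imread('pics/scene0.png')
cv2.imwrite('pics/t1.png',cv2.resize(a[130:280,120:420],(800,400),interpolation=cv2.INTER_CUBIC))
cv2.imwrite('pics/s1.png',cv2.resize(b[110:350,120:420],(750,600),interpolation=cv2.INTER_CUBIC))
E
```

```text
(no output)
```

View pics/t1.png

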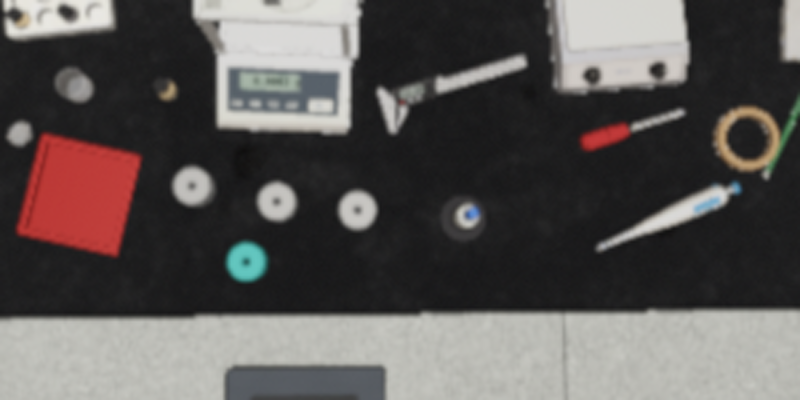

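View pics/s1.png

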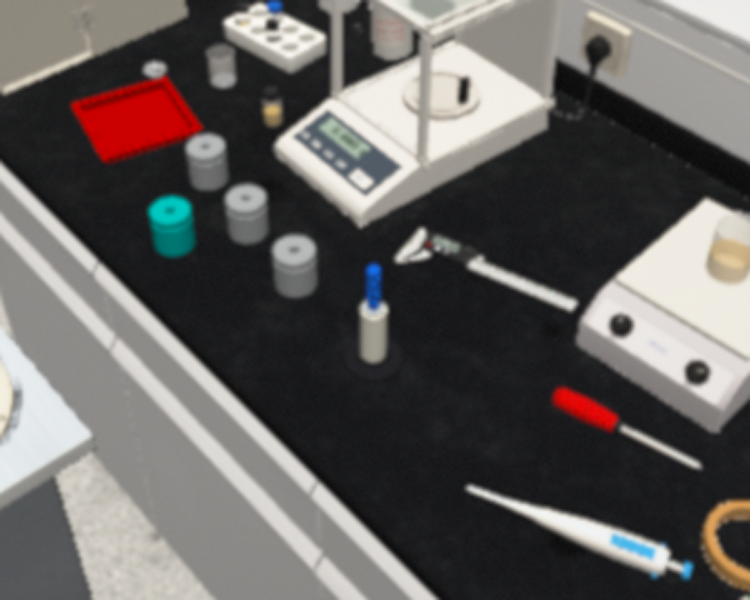

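The top view shows the grey blocks at crop (193,186), (277,202) and (357,210), which are full pixels (192,200), (224,206) and (254,209). The look-alike is the turquoise cylinder at (212,228), which I exclude. The pin with the blue handle in the white stand is at about (295,211). The micropipette's blue button at (396,201) could also be mistaken for it. The red tray, slightly rotated, is at (149,203).

```bash
python3 - <<'E'
from h import *
c,K,Rm,p=shot('top'); im=c['color'].astype(int); b,g,r=im[...,0],im[...,1],im[...,2]
m=((r>150)&(g<90)).astype('uint8')
n,l,s,ce=cv2.connectedComponentsWithStats(m)
for i in range(1,n):
    if s[i,4]>300:
        q=np.argwhere(l==i)[:,::-1].astype('float32'); bx=cv2.boxPoints(cv2.minAreaRect(q))
        print('tray',ce[i],[unproj(K,Rm,p,v,.016).round(3) for v in bx])
m=((np.abs(r-b)<25)&(g>110)).astype('uint8')
n,l,s,ce=cv2.connectedComponentsWithStats(m)
for i in range(1,n):
    if 40<s[i,4]<600 and 120<ce[i][0]<330: print(ce[i].round(1),s[i],unproj(K,Rm,p,ce[i],.058).round(3))
m=((g-r>60)).astype('uint8'); n,l,s,ce=cv2.connectedComponentsWithStats(m)
for i in range(1,n):
    if s[i,4]>20: print('gr/blue',ce[i].round(1),s[i,4],unproj(K,Rm,p,ce[i],.058).round(3))
w,K,Rm,p=shot('wrist','w0.png'); print(w['T_tool_cam'],K)
E
```

```text
tray [149.32956153 202.66053748] [array([0.446, 0.395, 0.016]), array([0.597, 0.364, 0.016]), array([0.56 , 0.211, 0.016]), array([0.409, 0.244, 0.016])]
[134.3  91.7] [122  80  23  22 273] [0.956 0.36  0.058]
[175.3  95.8] [164  81  20  26 214] [0.937 0.192 0.058]
[299.5 157.4] [283 151  35  14 179] [ 0.676 -0.312  0.058]
[149.2 162.7] [145 158   9  10  71] [0.66  0.294 0.058]
[266.4 170.9] [261 163  12  17 105] [ 0.622 -0.177  0.058]
[126.9 179.6] [123 176   8   8  51] [0.593 0.382 0.058]
[191.6 199.3] [185 193  15  14 162] [0.51  0.123 0.058]
[223.4 205.1] [217 198  14  15 161] [ 0.486 -0.004  0.058]
[253.6 208.4] [247 202  14  14 161] [ 0.472 -0.124  0.058]
[294. 211.] [291 206   9  10  47] [ 0.46  -0.285  0.058]
gr/blue [212.  227.7] 169 [0.397 0.042 0.058]
[[-8.83890250e-04  9.49376620e-01  3.14138905e-01  8.00537356e-02]
 [ 9.99999597e-01  8.88818486e-04  1.27543591e-04  4.81004744e-04]
 [-1.58125562e-04  3.14138891e-01 -9.49377023e-01 -1.42564454e-01]
 [ 0.00000000e+00  0.00000000e+00  0.00000000e+00  1.00000000e+00]] [[305.74115042   0.         251.28336799]
 [  0.         305.74115042 187.84369559]
 [  0.           0.           1.        ]]
```

```bash
cat >> h.py <<'E'
def plan(targets,p=None,yaw=None,n=1):
    "print end row for each call, from pose p,yaw (measured if None); targets (x,y,z,yaw,ncalls)"
    if p is None:
        o=bot.get_obs(); p=np.array(o['ee_pos']); yaw=o['tcp_rot'][2]; print('t',o['time'],p.round(4),np.round(o['tcp_rot'],2),'F',np.round(o['wrist_force'],1),'open',round(o['opening'],4))
    p=np.array(p,float)
    for *t,ty,n in targets:
        t=np.array(t,float); p0,y0=p.copy(),yaw
        for i in range(1,n+1):
            q=p0+(t-p0)*i/n; dy=((ty-y0+180)%360-180)/n
            d=R.from_euler('xyz',[180,0,yaw],degrees=True).as_matrix().T@(q-p)
            print('  ->',q.round(3),'row',d.round(4),round(-np.radians(dy),4)); p=q; yaw+=dy
E
python3 -c "
from h import *
plan([(.45,0,.26,90,3)],[.18,.52,.231],160.932)"
```

```text
-> [0.27  0.347 0.241] row [-0.1417 -0.1344 -0.0097] 0.4127
  -> [0.36  0.173 0.25 ] row [-0.1837 -0.0663 -0.0097] 0.4127
  -> [0.45 0.   0.26] row [-0.1949  0.0129 -0.0097] 0.4127
```

>>> arm_command(
  series=[
    [-0.028, -0.027, -0.002, 0.083],
    [-0.057, -0.054, -0.004, 0.165],
    [-0.085, -0.081, -0.006, 0.248],
    [-0.113, -0.108, -0.008, 0.33],
    [-0.1417, -0.1344, -0.0097, 0.4127],
  ],
)

```text
time: 1.7
ee_pos: [0.27, 0.3451, 0.2412]
tcp_rot: [180.0, 0.0, 137.1]
wrist_force: [0.4, 0.8, -0.6]
opening: 0.0854
grasp_force: 0.0
```

>>> arm_command(
  series=[
    [-0.037, -0.013, -0.002, 0.083],
    [-0.073, -0.027, -0.004, 0.165],
    [-0.11, -0.04, -0.006, 0.248],
    [-0.147, -0.053, -0.008, 0.33],
    [-0.1837, -0.0663, -0.0097, 0.4127],
  ],
)

```text
time: 2.2
ee_pos: [0.3601, 0.1717, 0.251]
tcp_rot: [179.9, -0.0, 113.5]
wrist_force: [0.6, 1.3, -0.8]
opening: 0.085
grasp_force: 0.0
```

>>> arm_command(
  series=[
    [-0.039, 0.003, -0.002, 0.083],
    [-0.078, 0.005, -0.004, 0.165],
    [-0.117, 0.008, -0.006, 0.248],
    [-0.156, 0.01, -0.008, 0.33],
    [-0.1949, 0.0129, -0.0097, 0.4127],
  ],
)

```text
time: 2.7
ee_pos: [0.4501, -0.0019, 0.2607]
tcp_rot: [180.0, -0.0, 89.8]
wrist_force: [0.1, 0.5, 0.4]
opening: 0.0852
grasp_force: 0.0
```

```bash
python3 - <<'E'
from h import *
bot.camera('top')
c,K,Rm,p=shot('wrist','w1.png')
for r in bot.mark_of('wrist','block_a_mid'): print(np.round(r['location']),round(r['confidence'],2),unproj(K,Rm,p,r['location'],.03).round(4))
for X in ((.51,.123,.06),(.486,-.004,.06),(.472,-.124,.06),(.457,-.285,.152)): print(proj(K,Rm,p,X).round(0))
plan([(.457,-.225,.23,90,1),(.457,-.225,.23,90,2)])
E
```

```text
[267. 240.] 0.88 [ 0.4731 -0.123   0.03  ]
[278. 152.] 0.23 [ 0.4859 -0.0014  0.03  ]
[306.  36.]
[280. 159.]
[267. 252.]
[258. 417.]
t 2.85 [ 0.4501 -0.0018  0.2601] [-179.96    0.     89.79] F [ 0.5  1.4 -1.7] open 0.0852
  -> [ 0.457 -0.225  0.23 ] row [-0.2231  0.0077  0.0301] -0.0037
  -> [ 0.457 -0.225  0.23 ] row [0. 0. 0.] -0.0
  -> [ 0.457 -0.225  0.23 ] row [0. 0. 0.] -0.0
```

View pics/w1.png

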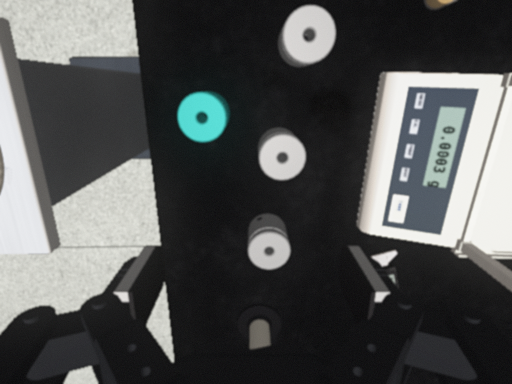

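The wrist view shows the three grey bores at (309,35), (282,157) and (268,251). The turquoise look-alike at (203,117) is excluded. The stand is at (260,330), between the fingers.

```bash
cat >> h.py <<'E'
def hole(im,uv,r=9):
    "dark-hole centroid near uv"
    u,v=map(int,np.round(uv)); g=cv2.cvtColor(im,cv2.COLOR_BGR2GRAY)[v-r:v+r+1,u-r:u+r+1].astype(float)
    w=np.clip(np.median(g)-25-g,0,60); Y,X=np.mgrid[v-r:v+r+1,u-r:u+r+1]
    return np.array([(w*X).sum(),(w*Y).sum()])/w.sum()
E
python3 - <<'E'
from h import *
im=cv2.imread('pics/w1.png'); bot.camera('top')
c,K,Rm,p=shot('wrist')
for u in ((309,35),(282,157),(268,251)):
    h=hole(im,u); h=hole(im,h); print(h.round(1),unproj(K,Rm,p,h,.06).round(4))
plan([(.456,-.284,.2,90,2)])
E
```

```text
[308.7  34.5] [0.5089 0.1304 0.06  ]
[282.  157.3] [0.4855 0.0036 0.06  ]
[268.8 250.7] [ 0.4723 -0.1169  0.06  ]
t 2.95 [ 4.495e-01 -1.000e-04  2.603e-01] [-1.7998e+02 -1.0000e-02  9.0000e+01] F [ 0.3 -0.5  0.6] open 0.0852
  -> [ 0.453 -0.142  0.23 ] row [-0.142   0.0033  0.0302] 0.0
  -> [ 0.456 -0.284  0.2  ] row [-0.142   0.0033  0.0302] 0.0
```

>>> arm_command(
  series=[
    [-0.03, 0.001, 0.006, 0],
    [-0.06, 0.0015, 0.012, 0],
    [-0.09, 0.002, 0.018, 0],
    [-0.116, 0.003, 0.024, 0],
    [-0.142, 0.003, 0.03, 0],
  ],
)

```text
time: 3.45
ee_pos: [0.4526, -0.1419, 0.2304]
tcp_rot: [180.0, -0.0, 90.2]
wrist_force: [-0.6, 1.0, -0.6]
opening: 0.0854
grasp_force: 0.0
```

>>> arm_command(
  series=[
    [-0.03, 0.001, 0.006, 0],
    [-0.06, 0.0015, 0.012, 0],
    [-0.1, 0.002, 0.018, 0],
    [-0.142, 0.003, 0.03, 0],
    [-0.142, 0.003, 0.03, 0],
  ],
)

```text
time: 3.95
ee_pos: [0.4553, -0.2861, 0.1983]
tcp_rot: [-179.9, -0.0, 90.0]
wrist_force: [-0.8, 0.3, -1.6]
opening: 0.0852
grasp_force: 0.0
```

```bash
python3 - <<'E'
from h import *
bot.camera('top');bot.camera('top')
c,K,Rm,p=shot('wrist','w2.png')
for t,z in (('pin_grip',.122),('stand_mouth',.088)):
    for r in bot.mark_of('wrist',t): print(t,np.round(r['location']),round(r['confidence'],2),unproj(K,Rm,p,r['location'],z).round(4))
im=c['color'].astype(int); m=((im[...,0]-im[...,2]>60)&(im[...,0]-im[...,1]>40)).astype('uint8')
n,l,s,ce=cv2.connectedComponentsWithStats(m)
for i in range(1,n):
    if s[i,4]>40: print('blue',ce[i],s[i])
for z in (.152,.122,.092): print(proj(K,Rm,p,(.456,-.284,z)).round(0))
plan([])
E
```

```text
pin_grip [260. 200.] 0.96 [ 0.4628 -0.2855  0.122 ]
pin_grip [434. 158.] 0.43 [ 0.5906 -0.252   0.122 ]
stand_mouth [259. 185.] 0.76 [ 0.4627 -0.284   0.088 ]
blue [259.47506234 205.14089776] [249 182  23  44 802]
[251. 214.]
[251. 198.]
[251. 186.]
t 4.2 [ 0.456  -0.2828  0.2011] [1.7996e+02 1.0000e-02 9.0110e+01] F [-0.1  0.6  0.4] open 0.0855
```

View pics/w2.png

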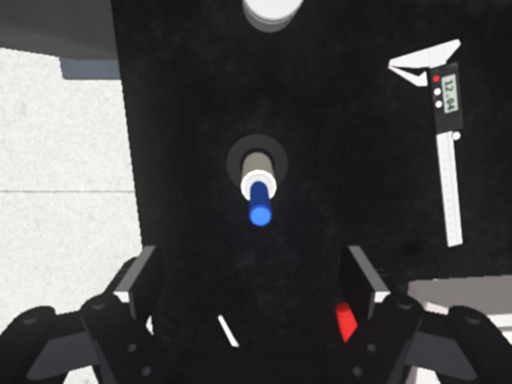

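The wrist view shows the blue handle top at (260,215) and the stand below it at (258,160). The pin stands upright in the white tube, which confirms the choice.

>>> arm_command(
  series=[
    [-0.001, 0.006, 0.015, 0],
    [-0.001, 0.006, 0.04, 0],
    [-0.001, 0.006, 0.065, 0],
    [-0.001, 0.006, 0.085, 0],
    [-0.001, 0.006, 0.094, 0],
  ],
)

```text
time: 4.7
ee_pos: [0.4612, -0.2839, 0.1037]
tcp_rot: [-179.9, -0.1, 90.1]
wrist_force: [-0.2, 0.2, 0.1]
opening: 0.0853
grasp_force: 0.0
```

>>> arm_command(
  series=[
    [0, 0, 0, 0],
    [0, 0, 0, 0],
    [0, 0, 0, 0],
    [0, 0, 0, 0],
    [0, 0, 0, 0],
  ],
  hand=0.0,
  grip_force=50,
)

```text
time: 5.2
ee_pos: [0.4619, -0.2854, 0.1072]
tcp_rot: [179.9, 0.0, 90.0]
wrist_force: [-0.6, 0.6, 3.0]
opening: 0.015
grasp_force: 48.6
```

>>> arm_command(
  series=[
    [0, 0, 0, 0],
    [0, 0, 0, 0],
    [0, 0, 0, 0],
    [0, 0, 0, 0],
    [0, 0, 0, 0],
  ],
)

```text
time: 5.7
ee_pos: [0.4619, -0.2854, 0.1072]
tcp_rot: [179.9, 0.0, 90.0]
wrist_force: [-0.5, -0.1, 5.8]
opening: 0.0147
grasp_force: 48.6
```

>>> arm_command(
  series=[
    [0, 0, -0.01, 0],
    [0, 0, -0.03, 0],
    [0, 0, -0.055, 0],
    [0, 0, -0.08, 0],
    [0, 0, -0.1, 0],
  ],
)

```text
time: 6.2
ee_pos: [0.4616, -0.2852, 0.2082]
tcp_rot: [180.0, 0.0, 90.0]
wrist_force: [-0.5, 0.7, -0.5]
opening: 0.0148
grasp_force: 48.7
```

>>> arm_command(
  series=[
    [0.03, 0.002, 0, 0],
    [0.06, 0.004, 0, 0],
    [0.09, 0.006, 0, 0],
    [0.12, 0.008, 0, 0],
    [0.13, 0.01, 0, 0],
  ],
)

```text
time: 6.7
ee_pos: [0.4716, -0.1532, 0.207]
tcp_rot: [180.0, -0.0, 90.1]
wrist_force: [0.4, 0.1, 0.2]
opening: 0.0146
grasp_force: 48.8
```

```bash
python3 - <<'E'
from h import *
bot.camera('top');bot.camera('top');bot.camera('top')
c,K,Rm,p=shot('wrist','w3.png')
for t,z in (('pin_grip',.22),('pin_tip',.106),('block_a_mid',.03)):
    for r in bot.mark_of('wrist',t): print(t,np.round(r['location'],1),round(r['confidence'],2),unproj(K,Rm,p,r['location'],z).round(4))
for X in ((.472,-.155,.106),(.4725,-.119,.06),(.4855,.002,.06)): 
  u=proj(K,Rm,p,X); print(X,u.round(0)); 
  h=hole(c['color'],u) ; h=hole(c['color'],h); print(h.round(1),unproj(K,Rm,p,h,.06).round(4))
plan([])
E
```

```text
pin_grip [247.2 262.6] 0.84 [ 0.4703 -0.1552  0.22  ]
block_a_mid [253.3 135.2] 0.89 [ 0.4747 -0.1222  0.03  ]
(0.472, -0.155, 0.106) [251. 188.]h.py:34: RuntimeWarning: invalid value encountered in divide
  return np.array([(w*X).sum(),(w*Y).sum()])/w.sum()
Traceback (most recent call last):
  File "h.py", line 32, in hole
    u,v=map(int,np.round(uv)); g=cv2.cvtColor(im,cv2.COLOR_BGR2GRAY)[v-r:v+r+1,u-r:u+r+1].astype(float)
    ^^^
ValueError: cannot convert float NaN to integer
```

View pics/w3.png

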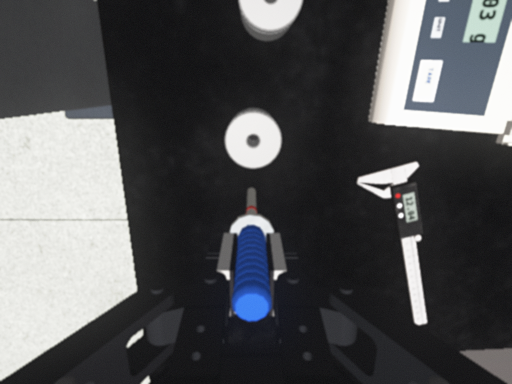

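The wrist view shows the pin held straight, tip at (252,188), with the nearest block's bore at (253,141).

```bash
python3 - <<'E'
from h import *
im=cv2.imread('pics/w3.png');c,K,Rm,p=shot('wrist')
h=hole(im,(253,141)); h=hole(im,h); print(h,unproj(K,Rm,p,h,.06).round(4))
# ellipse of top face
g=cv2.cvtColor(im,cv2.COLOR_BGR2GRAY); m=(g>185).astype('uint8'); n,l,s,ce=cv2.connectedComponentsWithStats(m); i=l[150,240]; 
cs,_=cv2.findContours((l==i).astype('uint8'),cv2.RETR_EXTERNAL,cv2.CHAIN_APPROX_NONE); e=cv2.fitEllipse(cs[0]); print(e,unproj(K,Rm,p,e[0],.06).round(4)); plan([])
E
```

```text
[252.75286332 140.294986  ] [ 0.4737 -0.1233  0.06  ]
((252.78892517089844, 139.65660095214844), (54.17826843261719, 54.233402252197266), 110.3577880859375) [ 0.4738 -0.1227  0.06  ]
t 7.1 [ 0.4715 -0.1561  0.2063] [-179.98    0.     89.92] F [ 0.4  1.  -1.4] open 0.0148
```

>>> arm_command(
  series=[
    [0.015, 0.001, 0, 0],
    [0.033, 0.002, 0, 0],
    [0.033, 0.002, 0.013, 0],
    [0.033, 0.002, 0.027, 0],
    [0.033, 0.002, 0.04, 0],
  ],
)

```text
time: 7.6
ee_pos: [0.4733, -0.1223, 0.1646]
tcp_rot: [-179.9, -0.0, 90.0]
wrist_force: [-0.4, -0.7, -0.4]
opening: 0.0146
grasp_force: 48.8
```

>>> arm_command(
  series=[
    [0, 0, 0.002, 0],
    [0, 0, 0.004, 0],
    [0, 0, 0.007, 0],
    [0, 0, 0.01, 0],
    [0, 0, 0.013, 0],
  ],
)

```text
time: 8.1
ee_pos: [0.4738, -0.1223, 0.1535]
tcp_rot: [180.0, 0.0, 90.0]
wrist_force: [0.1, 0.3, -0.7]
opening: 0.0148
grasp_force: 48.8
```

>>> arm_command(
  series=[
    [0, 0, 0.006, 0],
    [0, 0, 0.012, 0],
    [0, 0, 0.017, 0],
    [0, 0, 0.022, 0],
    [0, 0, 0.027, 0],
  ],
)

```text
time: 8.6
ee_pos: [0.4736, -0.1222, 0.1259]
tcp_rot: [-180.0, -0.0, 90.0]
wrist_force: [0.1, -1.0, -0.6]
opening: 0.0146
grasp_force: 48.8
```

>>> arm_command(
  series=[
    [0, 0, 0.002, 0],
    [0, 0, 0.004, 0],
    [0, 0, 0.006, 0],
    [0, 0, 0.008, 0],
    [0, 0, 0.01, 0],
  ],
)

```text
time: 9.1
ee_pos: [0.4747, -0.1225, 0.1196]
tcp_rot: [179.7, 0.1, 90.0]
wrist_force: [-5.9, 0.7, 31.3]
opening: 0.0147
grasp_force: 52.6
```

>>> arm_command(
  series=[
    [0, 0, -0.01, 0],
    [0, 0, -0.025, 0],
    [0, 0, -0.045, 0],
    [0, 0, -0.065, 0],
    [0, 0, -0.07, 0],
  ],
)

```text
time: 9.6
ee_pos: [0.4745, -0.1224, 0.1891]
tcp_rot: [179.8, 0.0, 90.0]
wrist_force: [0.0, 0.1, -1.2]
opening: 0.0146
grasp_force: 49.4
```

>>> arm_command(
  series=[
    [0.03, 0.004, 0, 0],
    [0.06, 0.008, 0, 0],
    [0.085, 0.012, 0, 0],
    [0.09, 0.012, 0, 0],
    [0.09, 0.012, 0, 0],
  ],
)

```text
time: 10.1
ee_pos: [0.4856, -0.0317, 0.1861]
tcp_rot: [-180.0, 0.0, 90.1]
wrist_force: [0.5, -0.1, -0.6]
opening: 0.0145
grasp_force: 49.4
```

```bash
cat > look.py <<'E'
import sys
from h import *
g=eval(sys.argv[1]); bot.camera('top');bot.camera('top')
c,K,Rm,p=shot('wrist',sys.argv[2]); ps=[bot.get_obs()['ee_pos']]
for r in bot.mark_of('wrist','block_a_mid'): print(np.round(r['location'],1),round(r['confidence'],2),unproj(K,Rm,p,r['location'],.03).round(4))
gr=cv2.cvtColor(c['color'],cv2.COLOR_BGR2GRAY); n,l,s,ce=cv2.connectedComponentsWithStats((gr>185).astype('uint8'))
for i in range(1,n):
    if 1000<s[i,4]<6000:
        cs,_=cv2.findContours((l==i).astype('uint8'),cv2.RETR_EXTERNAL,cv2.CHAIN_APPROX_NONE); e=cv2.fitEllipse(cs[0]); print('face',np.round(e[0],1),np.round(e[1],1),unproj(K,Rm,p,e[0],.06).round(4))
        try: h=hole(c['color'],e[0]); h=hole(c['color'],h); print('  hole',h.round(1),unproj(K,Rm,p,h,.06).round(4))
        except Exception as x: print(x)
plan([])
E
python3 look.py 0 w4.png
```

```text
face [38.7 21. ] [47.3 90.4] [0.3197 0.0973 0.06  ]
cannot convert float NaN to integer
face [462.9 130.4] [ 31.1 135.9] [0.6708 0.0118 0.06  ]
  hole [463.  134.1] [0.6716 0.0086 0.06  ]
face [253.5 145.2] [56.2 56.9] [ 0.4882 -0.001   0.06  ]
  hole [253.5 145.8] [ 0.4882 -0.0015  0.06  ]
face [500.8 242.2] [ 23.  109.2] [ 0.7317 -0.0974  0.06  ]
  hole [489.1 233. ] [ 0.7178 -0.0874  0.06  ]
t 10.3 [ 0.4855 -0.033   0.1863] [-1.7999e+02  1.0000e-02  8.9940e+01] F [-0.5 -0.2 -0.4] open 0.0147h.py:34: RuntimeWarning: invalid value encountered in divide
  return np.array([(w*X).sum(),(w*Y).sum()])/w.sum()
```

>>> arm_command(
  series=[
    [0.015, 0.001, 0, 0],
    [0.031, 0.002, 0, 0],
    [0.031, 0.002, 0.008, 0],
    [0.031, 0.002, 0.016, 0],
    [0.031, 0.002, 0.024, 0],
  ],
)

```text
time: 10.8
ee_pos: [0.4875, -0.0019, 0.1614]
tcp_rot: [-180.0, 0.0, 90.0]
wrist_force: [-0.1, -0.3, -1.2]
opening: 0.0144
grasp_force: 49.4
```

>>> arm_command(
  series=[
    [0, 0, 0.001, 0],
    [0, 0, 0.003, 0],
    [0, 0, 0.005, 0],
    [0, 0, 0.007, 0],
    [0, 0, 0.01, 0],
  ],
)

```text
time: 11.3
ee_pos: [0.4878, -0.0012, 0.1525]
tcp_rot: [180.0, 0.0, 90.0]
wrist_force: [-0.4, -0.0, -1.1]
opening: 0.0148
grasp_force: 49.4
```

>>> arm_command(
  series=[
    [0, 0, 0.006, 0],
    [0, 0, 0.012, 0],
    [0, 0, 0.017, 0],
    [0, 0, 0.022, 0],
    [0, 0, 0.026, 0],
  ],
)

```text
time: 11.8
ee_pos: [0.4876, -0.0012, 0.1258]
tcp_rot: [-180.0, 0.0, 90.0]
wrist_force: [-1.1, -0.4, -1.7]
opening: 0.0146
grasp_force: 49.4
```

>>> arm_command(
  series=[
    [0, 0, 0.002, 0],
    [0, 0, 0.004, 0],
    [0, 0, 0.006, 0],
    [0, 0, 0.008, 0],
    [0, 0, 0.01, 0],
  ],
)

```text
time: 12.3
ee_pos: [0.4877, -0.0012, 0.1163]
tcp_rot: [180.0, -0.0, 90.0]
wrist_force: [-0.7, -0.1, -1.2]
opening: 0.0145
grasp_force: 49.4
```

>>> arm_command(
  series=[
    [0, 0, 0.003, 0],
    [0, 0, 0.006, 0],
    [0, 0, 0.009, 0],
    [0, 0, 0.012, 0],
    [0, 0, 0.014, 0],
  ],
)

```text
time: 12.8
ee_pos: [0.4876, -0.0012, 0.102]
tcp_rot: [-180.0, -0.0, 90.0]
wrist_force: [1.2, -0.2, -0.9]
opening: 0.0149
grasp_force: 49.4
```

>>> arm_command(
  series=[
    [0, 0, 0.001, 0],
    [0, 0, 0.002, 0],
    [0, 0, 0.003, 0],
    [0, 0, 0.004, 0],
    [0, 0, 0.005, 0],
  ],
)

```text
time: 13.3
ee_pos: [0.488, -0.0012, 0.0984]
tcp_rot: [179.9, 0.0, 90.0]
wrist_force: [-1.8, -0.9, 11.9]
opening: 0.0146
grasp_force: 50.8
```

The pin passed 20 mm below the blind-floor level and touched the bench, so the middle block is the through one. I'm returning the pin to its stand.

>>> arm_command(
  series=[
    [0, 0, -0.01, 0],
    [0, 0, -0.035, 0],
    [0, 0, -0.065, 0],
    [0, 0, -0.095, 0],
    [0, 0, -0.109, 0],
  ],
)

```text
time: 13.8
ee_pos: [0.4883, -0.0012, 0.2097]
tcp_rot: [179.8, -0.0, 90.0]
wrist_force: [0.6, -0.2, -0.8]
opening: 0.0147
grasp_force: 49.4
```

>>> arm_command(
  series=[
    [-0.02, -0.002, 0, 0],
    [-0.05, -0.005, 0, 0],
    [-0.085, -0.008, 0, 0],
    [-0.12, -0.011, 0, 0],
    [-0.15, -0.014, 0, 0],
  ],
)

```text
time: 14.3
ee_pos: [0.4734, -0.1527, 0.2069]
tcp_rot: [180.0, 0.0, 90.0]
wrist_force: [0.4, 0.5, -0.4]
opening: 0.0148
grasp_force: 49.4
```

>>> arm_command(
  series=[
    [-0.035, -0.003, 0, 0],
    [-0.07, -0.006, 0, 0],
    [-0.1, -0.009, 0, 0],
    [-0.125, -0.011, 0, 0],
    [-0.134, -0.012, 0, 0],
  ],
)

```text
time: 14.8
ee_pos: [0.4612, -0.2871, 0.2065]
tcp_rot: [-180.0, 0.0, 89.9]
wrist_force: [-0.3, 0.5, -1.6]
opening: 0.0149
grasp_force: 49.4
```

>>> arm_command(
  series=[
    [0, 0, 0, 0],
    [0, 0, 0, 0],
    [0, 0, 0.002, 0],
    [0, 0, 0.005, 0],
    [0, 0, 0.01, 0],
  ],
)

```text
time: 15.3
ee_pos: [0.4619, -0.2846, 0.1964]
tcp_rot: [180.0, 0.0, 90.0]
wrist_force: [0.2, 1.3, -0.8]
opening: 0.0146
grasp_force: 49.4
```

```bash
python3 - <<'E'
from h import *
c,K,Rm,p=shot('wrist','w5.png'); cv2.imwrite('pics/w5c.png',cv2.resize(c['color'][120:320,160:360],(600,600),interpolation=cv2.INTER_CUBIC))
print(proj(K,Rm,p,(.462,-.285,.098)),proj(K,Rm,p,(.462,-.285,.088)));plan([])
E
```

```text
[250.56702304 189.74308359] [250.57046797 186.04319385]
t 15.35 [ 0.4616 -0.2845  0.1952] [-1.7996e+02 -3.0000e-02  9.0040e+01] F [ 0.6 -0.1 -1.5] open 0.0147
```

View pics/w5c.png

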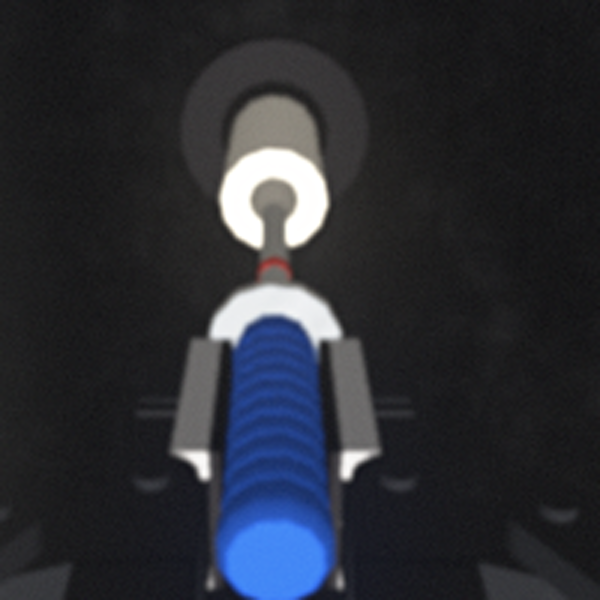

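The crop shows the tip over the stand's mouth at crop (273,203), aligned. I'm lowering it.

>>> arm_command(
  series=[
    [0, 0, 0.007, 0],
    [0, 0, 0.014, 0],
    [0, 0, 0.021, 0],
    [0, 0, 0.028, 0],
    [0, 0, 0.035, 0],
  ],
)

```text
time: 15.85
ee_pos: [0.4615, -0.2852, 0.1606]
tcp_rot: [-180.0, -0.0, 90.0]
wrist_force: [-0.0, -0.5, -0.9]
opening: 0.015
grasp_force: 49.4
```

>>> arm_command(
  series=[
    [0, 0, 0.012, 0],
    [0, 0, 0.024, 0],
    [0, 0, 0.036, 0],
    [0, 0, 0.046, 0],
    [0, 0, 0.052, 0],
  ],
)

```text
time: 16.35
ee_pos: [0.4613, -0.285, 0.108]
tcp_rot: [-179.9, -0.0, 90.0]
wrist_force: [-0.6, -0.4, 0.1]
opening: 0.0147
grasp_force: 49.4
```

>>> arm_command(
  series=[
    [0, 0, 0, 0],
    [0, 0, 0, 0],
    [0, 0, 0.001, 0],
    [0, 0, 0.001, 0],
    [0, 0, 0.001, 0],
  ],
)

```text
time: 16.85
ee_pos: [0.4618, -0.2853, 0.1087]
tcp_rot: [180.0, 0.0, 90.0]
wrist_force: [0.1, -0.0, -1.4]
opening: 0.0149
grasp_force: 49.4
```

>>> arm_command(
  series=[
    [0, 0, 0, 0],
    [0, 0, 0, 0],
    [0, 0, 0, 0],
    [0, 0, 0, 0],
    [0, 0, 0, 0],
  ],
  hand=0.0854,
)

```text
time: 17.35
ee_pos: [0.4617, -0.2852, 0.1084]
tcp_rot: [180.0, 0.0, 90.0]
wrist_force: [-1.3, 0.6, 0.4]
opening: 0.0846
grasp_force: 0.0
```

>>> arm_command(
  series=[
    [0, 0, 0, 0],
    [0, 0, -0.01, 0],
    [0, 0, -0.04, 0],
    [0, 0, -0.075, 0],
    [0, 0, -0.102, 0],
  ],
)

```text
time: 17.85
ee_pos: [0.4617, -0.2852, 0.2132]
tcp_rot: [179.9, 0.1, 90.0]
wrist_force: [0.2, -0.1, 0.4]
opening: 0.0852
grasp_force: 0.0
```

```bash
python3 - <<'E'
from h import *
bot.camera('top');bot.camera('top')
c,K,Rm,p=shot('wrist','w6.png'); cv2.imwrite('pics/w6c.png',cv2.resize(c['color'][120:280,160:360],(600,480),interpolation=cv2.INTER_CUBIC))
for t,z in (('pin_grip',.122),('stand_mouth',.088)):
    for r in bot.mark_of('wrist',t)[:1]: print(t,np.round(r['location']),unproj(K,Rm,p,r['location'],z).round(4))
plan([])
E
```

```text
pin_grip [249. 188.] [ 0.4623 -0.2832  0.122 ]
stand_mouth [247. 179.] [ 0.46   -0.2863  0.088 ]
t 18.1 [ 0.4616 -0.2852  0.2102] [-1.7999e+02 -1.0000e-02  9.0000e+01] F [-0.5 -0.7  0. ] open 0.0853
```

View pics/w6c.png

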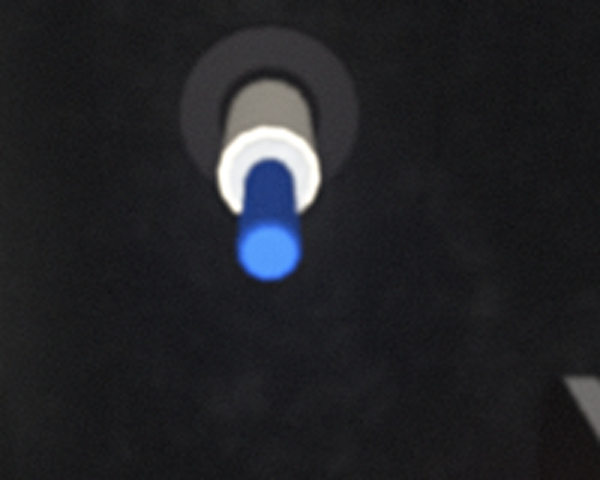

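The pin hangs upright in the stand, handle top at crop (269,250) and flange on the rim. Next is the middle block.

>>> arm_command(
  series=[
    [0.02, 0.002, 0, 0],
    [0.05, 0.005, 0, 0],
    [0.085, 0.008, 0, 0],
    [0.12, 0.011, 0, 0],
    [0.15, 0.014, 0, 0],
  ],
)

```text
time: 18.6
ee_pos: [0.475, -0.1336, 0.2091]
tcp_rot: [-179.9, -0.0, 90.0]
wrist_force: [0.6, -0.1, 1.3]
opening: 0.0855
grasp_force: 0.0
```

>>> arm_command(
  series=[
    [0.035, 0.003, 0.01, 0],
    [0.07, 0.006, 0.02, 0],
    [0.1, 0.009, 0.03, 0],
    [0.125, 0.011, 0.035, 0],
    [0.134, 0.012, 0.04, 0],
  ],
)

```text
time: 19.1
ee_pos: [0.487, 0.0007, 0.1688]
tcp_rot: [-179.9, -0.0, 90.1]
wrist_force: [0.4, -0.4, -0.4]
opening: 0.0854
grasp_force: 0.0
```

```bash
python3 look.py 0 w7.png 2>/dev/null
```

```text
[238.5 283.8] 0.69 [ 0.4737 -0.1218  0.03  ]
face [31.6 29.4] [67.7 76.8] [0.3248 0.1206 0.06  ]
cannot convert float NaN to integer
face [285.9  27. ] [63.8 71.5] [0.5129 0.1223 0.06  ]
  hole [285.1  25.5] [0.5122 0.1233 0.06  ]
face [ 181.  -279.8] [ 385.9 1254.4] [0.4468 0.2808 0.06  ]
cannot convert float NaN to integer
face [466.8 172.2] [ 32.3 134.2] [0.6708 0.0116 0.06  ]
  hole [466.8 176.2] [0.6716 0.008  0.06  ]
face [252.1 185.9] [54.8 58. ] [ 0.4881 -0.0009  0.06  ]
  hole [252.1 186.5] [ 0.4882 -0.0014  0.06  ]
face [237.4 302.2] [39.9 49.3] [ 0.4738 -0.1217  0.06  ]
  hole [237.4 302.4] [ 0.4738 -0.1219  0.06  ]
t 19.3 [ 0.4874 -0.0018  0.17  ] [-1.7995e+02  2.0000e-02  8.9990e+01] F [ 0.8 -0.1 -0.1] open 0.0854
```

>>> arm_command(
  series=[
    [0, 0, 0.015, 0],
    [0, 0, 0.035, 0],
    [0, 0, 0.055, 0],
    [0, 0, 0.075, 0],
    [0, 0, 0.095, 0],
  ],
)

```text
time: 19.8
ee_pos: [0.4873, -0.0022, 0.0737]
tcp_rot: [-180.0, 0.0, 89.9]
wrist_force: [-0.5, -0.0, 0.2]
opening: 0.0856
grasp_force: 0.0
```

>>> arm_command(
  series=[
    [0, 0, 0.015, 0],
    [0, 0, 0.03, 0],
    [0, 0, 0.042, 0],
    [0, 0, 0.05, 0],
    [0, 0, 0.055, 0],
  ],
)

```text
time: 20.3
ee_pos: [0.4876, -0.0013, 0.0198]
tcp_rot: [-180.0, 0.0, 90.0]
wrist_force: [-0.1, -0.3, 0.2]
opening: 0.0853
grasp_force: 0.0
```

>>> arm_command(
  series=[
    [0, 0, 0, 0],
    [0, 0, 0, 0],
    [0, 0, 0, 0],
    [0, 0, 0, 0],
    [0, 0, 0, 0],
  ],
  hand=0.045,
  grip_force=60,
)

```text
time: 20.8
ee_pos: [0.4881, -0.0012, 0.0214]
tcp_rot: [179.9, -0.0, 90.0]
wrist_force: [-0.6, 1.2, 5.4]
opening: 0.0534
grasp_force: 63.6
```

>>> arm_command(
  series=[
    [0, 0, 0, 0],
    [0, 0, 0, 0],
    [0, 0, 0, 0],
    [0, 0, -0.001, 0],
    [0, 0, -0.003, 0],
  ],
)

```text
time: 21.3
ee_pos: [0.4873, -0.0012, 0.023]
tcp_rot: [-180.0, -0.0, 90.0]
wrist_force: [0.5, 0.3, -4.8]
opening: 0.0533
grasp_force: 63.5
```

>>> arm_command(
  series=[
    [0, 0, -0.015, 0],
    [0, 0, -0.045, 0],
    [0, 0, -0.08, 0],
    [0, 0, -0.11, 0],
    [0, 0, -0.127, 0],
  ],
)

```text
time: 21.8
ee_pos: [0.4884, -0.0012, 0.1542]
tcp_rot: [179.8, -0.0, 90.0]
wrist_force: [0.3, -0.3, -4.2]
opening: 0.053
grasp_force: 64.2
```

>>> arm_command(
  series=[
    [0.02, 0.001, 0, 0],
    [0.05, 0.002, 0, 0],
    [0.085, 0.004, 0, 0],
    [0.12, 0.006, 0, 0],
    [0.155, 0.008, 0, 0],
  ],
)

```text
time: 22.3
ee_pos: [0.4956, 0.1551, 0.1515]
tcp_rot: [180.0, -0.0, 90.0]
wrist_force: [0.1, -1.0, -3.7]
opening: 0.0529
grasp_force: 64.2
```

>>> arm_command(
  series=[
    [0.035, 0.002, 0, 0],
    [0.07, 0.004, 0, 0],
    [0.105, 0.005, 0, 0],
    [0.135, 0.007, 0, 0],
    [0.149, 0.007, 0, 0],
  ],
)

```text
time: 22.8
ee_pos: [0.5025, 0.3051, 0.1508]
tcp_rot: [-180.0, -0.0, 90.1]
wrist_force: [-0.4, -0.3, -4.1]
opening: 0.0534
grasp_force: 64.2
```

```bash
python3 - <<'E'
from h import *
bot.camera('top');bot.camera('top')
c,K,Rm,p=shot('wrist','w8.png')
for r in bot.mark_of('wrist','tray_floor'): print(np.round(r['location']),round(r['confidence'],2),unproj(K,Rm,p,r['location'],.003).round(4))
plan([])
E
```

```text
[253. 176.] 0.65 [0.5051 0.3016 0.003 ]
t 23.0 [0.5026 0.3023 0.1506] [-1.7999e+02  3.0000e-02  9.0010e+01] F [-0.3 -0.5 -3. ] open 0.0536
```

View pics/w8.png

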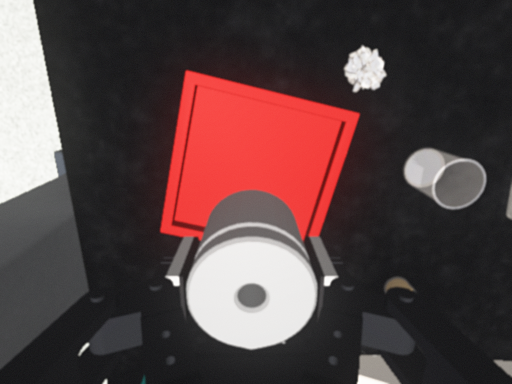

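The block is held upright over the tray. The tray's centre is under the tool, at about (253,176), hidden partly by the block, and the beaker at (445,180) is clear.

>>> arm_command(
  series=[
    [0, 0, 0.015, 0],
    [0, 0, 0.035, 0],
    [0, 0, 0.055, 0],
    [0, 0, 0.075, 0],
    [0, 0, 0.09, 0],
  ],
)

```text
time: 23.5
ee_pos: [0.5022, 0.3013, 0.0582]
tcp_rot: [-179.9, 0.1, 89.9]
wrist_force: [-0.7, 0.0, -4.2]
opening: 0.0535
grasp_force: 64.2
```

>>> arm_command(
  series=[
    [0, 0, 0.01, 0],
    [0, 0, 0.018, 0],
    [0, 0, 0.025, 0],
    [0, 0, 0.03, 0],
    [0, 0, 0.033, 0],
  ],
)

```text
time: 24.0
ee_pos: [0.5028, 0.3028, 0.0272]
tcp_rot: [180.0, -0.0, 90.0]
wrist_force: [-0.8, 0.7, -4.0]
opening: 0.0536
grasp_force: 64.2
```

>>> arm_command(
  series=[
    [0, 0, 0.001, 0],
    [0, 0, 0.002, 0],
    [0, 0, 0.003, 0],
    [0, 0, 0.004, 0],
    [0, 0, 0.004, 0],
  ],
)

```text
time: 24.5
ee_pos: [0.5029, 0.303, 0.0244]
tcp_rot: [180.0, -0.0, 90.0]
wrist_force: [-2.4, -1.7, 5.7]
opening: 0.0529
grasp_force: 64.8
```

Contact with the tray floor. Releasing and retreating upward.

>>> arm_command(
  series=[
    [0, 0, 0, 0],
    [0, 0, 0, 0],
    [0, 0, 0, 0],
    [0, 0, 0, 0],
    [0, 0, 0, 0],
  ],
  hand=0.082,
)

```text
time: 25.0
ee_pos: [0.5027, 0.3028, 0.0233]
tcp_rot: [-180.0, 0.0, 90.0]
wrist_force: [-1.0, 0.3, 0.7]
opening: 0.0818
grasp_force: 0.0
```

>>> arm_command(
  series=[
    [0, 0, -0.005, 0],
    [0, 0, -0.03, 0],
    [0, 0, -0.07, 0],
    [0, 0, -0.11, 0],
    [0, 0, -0.15, 0],
  ],
)

```text
time: 25.5
ee_pos: [0.5025, 0.3027, 0.1754]
tcp_rot: [180.0, -0.0, 90.0]
wrist_force: [0.7, 1.4, 0.3]
opening: 0.0818
grasp_force: 0.0
```

```bash
python3 - <<'E'
from h import *
bot.camera('top');bot.camera('top')
c,K,Rm,p=shot('wrist','w9.png'); s=bot.camera('top')['color']
cv2.imwrite('pics/fin.png',np.vstack([c['color'][:300],cv2.resize(s[140:260,110:366],(512,240))])); plan([])
E
```

```text
t 25.7 [0.5032 0.3031 0.1745] [ 1.7989e+02 -7.0000e-02  9.0000e+01] F [ 0.1 -0.2 -1.6] open 0.082
```

View pics/fin.png

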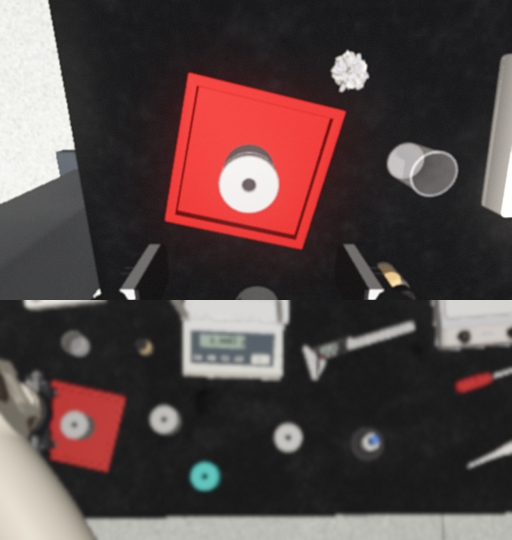

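The block stands upright on the tray floor, top face at (249,183). In the lower top view the two good blocks at (165,420) and (288,437) are in place, and so is the pin at (372,440).

```bash
python3 -c "
from workcell import bot
print(bot.job_done())"
```

```text
the job is handed in; nothing more can be done
None
```

The job is handed in at about 26 s: the middle block's bore goes through to the bench, and that block now stands upright in the red tray; the pin hangs in its stand and the other two blocks are in place (one probed blind, the third, left unprobed once the through one was found).

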